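# Turn a sample-box lid over on the turn-over ramp

## Task

A washed oblong dark steel box lid lies on the lab bench with its hollow side up, where it gathers dust. Set it, still hollow side up and lengthways, on the upper shelf of the grey turn-over ramp, then push it over the edge and down the slope so that it tips over and lies flat, hollow side down, on the ramp's lower landing. Leave the other oblong lid, which already lies hollow side down, where it is.

Things in the scene. Friction and masses are not known exactly. Their poses are not given: they have to be found in the camera images.
- lid: Lid to turn over: oblong dark steel tray 80 x 46 mm, 18 mm high, 3 mm walls and bottom, about 70 g. Starts flat on the bench, open hollow up. Origin: centre of its closed outer face (underneath at the start, on top once turned); x along its length, y along its 46 mm width (grip across it), z out of the hollow (up at the start). A small square lid, 46 mm, lies about too: not that one.
- ramp: Fixed grey ramp, 110 mm wide, no side walls. Origin on the bench below the slope's upper edge, mid-width; z up, x points down the ramp. Shelf: x -110 to 0 mm, top 56 mm above the bench, black line near its outer end. Slope: 56 degrees down, x 0 to 34. Groove: x 34 to 58, floor 6 mm above the bench. Landing: x 58 to 198, top 20 mm above the bench.
- landing (a point): Middle of the landing's top, ramp x = 128 mm. Push the lid's end wall with two fingertips 28 mm apart across the ramp, 8 to 12 mm above the shelf (not lower), at 30 to 60 mm/s: its front drops into the groove, it leans on the slope, its rear up to 16 mm above the shelf. Pushing on level to ramp x = 105 mm tips it over the groove's edge onto the landing. Pushed fast, it jumps the groove.
- lid_turned: A second lid of the same shape and size, 80 x 46 x 18 mm, already hollow down: a plain closed face shows from above. Not to be moved. Origin: centre of its underside, z up, x along its length.
Not all that is in view belongs to the job. What is shaped like the lid but orange or red is not meant.

How it is judged:
On the way, in this order (a step that is already met when the one before it is completed fails the run):
1. the lid rests on the ramp's upper shelf, hollow side up and lengthways (x of lid in the frame of ramp between -0.1 and -0.01 m and y of lid in the frame of ramp between -0.045 and 0.045 m and z of lid in the frame of ramp between 0.051 and 0.062 m and angle between lid's own z axis and vertical below 0.17 rad and angle between the x axis of lid and the x axis of ramp, either way round below 0.5 rad and linear speed of lid below 0.03 m/s and angular speed of lid below 0.3 rad/s), for 0.2 s.
2. the lid goes over the edge and down the slope, tipping over (x of lid in the frame of ramp between -0.01 and 0.09 m and angle between lid's own z axis and vertical between 0.6 and 2.3 rad and contact force between lid and ramp above 0.02 N).
At the end, for the whole second after the job is handed in: The lid lies at rest on the landing, hollow down, flat within 10 degrees: its centre 65 to 170 mm along the ramp's x and within 60 mm of its middle line, its closed face 32 to 44 mm above the bench. The other oblong lid has not moved more than 20 mm (x of lid in the frame of ramp between 0.065 and 0.17 m and y of lid in the frame of ramp between -0.06 and 0.06 m and z of lid in the frame of ramp between 0.032 and 0.044 m and angle between lid's own z axis and vertical above 2.97159 rad and linear speed of lid below 0.03 m/s and angular speed of lid below 0.3 rad/s); the robot touches nothing.
It fails at once if the other oblong lid is moved by more than 20 mm (distance of lid_turned from where it was at the start of the episode above 0.02 m).
It also fails if it takes over 59 s, if anything falls off the work surface, if the arm or the gripper's body presses on something with over 40 N, if the wrist force passes 120 N, or if a joint passes its speed limit or range.

## Robot

A 6-joint arm with a two-finger parallel gripper is mounted at the origin on the work surface. World frame = base frame: x ahead of the robot, y to its left, z up, the work surface at z = 0. Lengths are in m, angles in rad, forces in N, time in s.
With the tool pointing down it reaches from about 0.275 to 0.825 m from the base axis. Payload 4.9 kg.
Tool frame: the origin (TCP) lies midway between the tips of the shut fingers; the grasp point (between the pads) lies 19 mm behind it (grip_point_offset is the distance from the TCP to the grasp point, in m); z points along the fingers, y is the line along which they close (so a half turn about z gives the same grasp; the last joint's range is limited). The gripper opens to 85 mm and grips with 20 to 120 N. Pads are 22 mm wide; open, the fingers measure 114 mm over their backs; the gripper's body (76 mm by 85 mm) begins 54 mm behind the grasp point. The pads swing forward as they close: fully open they stand 13 mm farther back than shut.
Start: joints at [-1.327, 0.326, -0.193, 1.052, 0, 1.437], TCP at [0.203, -0.511, 0.231] pointing down, gripper open.
Joint ranges: [-2.65, 2.65], [-0.97, 1.79], [-1.3, 1.35], [-1.93, 2.1], [-1.47, 1.37], [-3.14, 3.14]. Speed limits (rad/s): [2.57, 2.57, 3.14, 3.14, 3.14, 3.14].

## Interface

Orientations are given as a rotation vector (axis times angle).
In Python, from cell import * gives the robot as it stands. Calls block until the motion is done:
- movep(position, orientation): joint-space move of the TCP to a pose.
- move_l(position, velocity=0.15, rot=None, until_force=None): straight line of the TCP; rot=None keeps the orientation; velocity is the mean speed in m/s. With until_force (N) it stops when the force on the tool has changed by that much, and returns True; else False.
- set_joints(angles): joint-space move.
- let_go() and grab(newtons=None): open the fingers fully, or close them until they stop; newtons is the grip in N (None keeps the last).
- sleep(seconds).
- ik(position, orientation): joint angles nearest the present ones, or None.
- get_state(): the state.
- grab_frame(name): name is "scene" or "top" or "wrist"; returns a dict with "img" (400x640x3 uint8, red, green, blue), "fx", "fy", "cx", "cy" (pixels), "cam_to_world" (4x4, takes a point from camera to world coordinates); the wrist camera has in their place "T_tool_cam" (4x4, takes a point from camera to tool coordinates, whose origin is the TCP and whose axes are the flange's). Camera axes: x right, y down, z forward; pixel columns grow to the right and rows downward; lengths in m; the calibration is good to about 2 mm. The wrist camera is an equidistant fisheye: a pixel r from the principal point sees the ray r / f radians off the axis. A picture is of the moment at which its call begins: read the wrist's pose just before it. There is no depth.
A pose or a line that the arm cannot do raises MotionError and nothing moves.
- sign_off(): hands the job in; it is judged then, once.
Trained networks look in the newest picture that a camera, given by its name, has taken for a name from the list of things; names that differ only in an ending like _2 or _b are one class to them, and where a whole thing is asked for, a point or a joint stands for the part that bears it (a point fixed in the world has none). Each returns a list of dicts, best first, with "score" (0 to 1); they miss things now and then, are a little off and sometimes report something else, mostly with a low value. They report only what shows in the picture. A call takes as long as a camera call. They do not tell look-alikes from the thing itself.
- spot_in(camera, name): "centre" ([column, row] in pixels, amid what is visible of it).
- silhouettes(camera, name): "mask" (400x640 bool, what is visible of it) and "centre" ([column, row] in pixels, amid what is visible of it).
- tip_of(camera, name): "centre" ([column, row] in pixels: a listed point, or the origin of a listed thing).
The state is a dict: "clock": time; "q": joint angles; "joint_velocities": joint speeds; "tau": joint torques, N m; "position": TCP position; "eef_rot": TCP orientation; "contact_force": force on the tool from outside, world axes, zero at the start; "wrist_torque": the same for the moment, N m; "finger_gap": opening from 0.0 (shut) to 1.0 (fully open); "grasp_force": force on a finger pad.
Only numpy, scipy, OpenCV 4.12 (cv2) and the standard library are available. Lean on these libraries where they do the work, as an engineer would, in place of code of your own. Each camera call takes 0.05 s, during which the arm holds its last target. There are 200 camera calls.

## Working session

There is one attempt and no reset: what is moved stays moved. The work goes in short steps, each a Python script; the robot and the scene stay as the last script left them, time stands still between calls to the robot, and variables do not carry over. Pictures are saved under pics/ and viewed, at most 10 in all, crops included, and the job is handed in when it is done.

```bash
mkdir -p pics; ls
cat > h.py <<'E'
from cell import *
import numpy as np, cv2
def save(f,n): cv2.imwrite('pics/'+n,cv2.cvtColor(f["img"],cv2.COLOR_RGB2BGR))
def px2w(f,uv,z):
    T=np.array(f["cam_to_world"]);d=T[:3,:3]@np.array([(uv[0]-f["cx"])/f["fx"],(uv[1]-f["cy"])/f["fy"],1.])
    o=T[:3,3];return o+d*(z-o[2])/d[2]
E
python3 - <<'E'
from h import *
for c in("top","scene"):
    f=grab_frame(c);save(f,c+'0.png')
    for n in("lid","ramp","lid_turned"):
        for d in silhouettes(c,n):
            m=d["mask"].astype(np.uint8);r=cv2.minAreaRect(cv2.findNonZero(m)) if m.any() else None
            print(c,n,round(d["score"],2),np.round(d["centre"]),r,px2w(f,d["centre"],0.01).round(3))
    for d in tip_of(c,"landing"): print(c,"landing",d["score"],d["centre"],px2w(f,d["centre"],.02).round(3))
    for d in tip_of(c,"ramp"): print(c,"ramp o",d["score"],d["centre"],px2w(f,d["centre"],.0).round(3))
E
```

```text
pics
top lid 0.75 [220. 234.] ((219.71153259277344, 231.5576629638672), (17.454336166381836, 30.201885223388672), 78.69007110595703) [0.458 0.326 0.01 ]
top lid 0.71 [259. 253.] ((260.0748291015625, 251.23179626464844), (29.36033058166504, 17.700777053833008), 64.98310089111328) [0.406 0.214 0.01 ]
top lid 0.63 [182. 210.] ((179.63348388671875, 207.27377319335938), (28.386789321899414, 18.363964080810547), 70.34617614746094) [0.529 0.441 0.01 ]
top lid 0.56 [179. 257.] ((178.2629852294922, 253.95953369140625), (17.9427490234375, 30.94363784790039), 81.25383758544922) [0.394 0.441 0.01 ]
top ramp 0.63 [328. 165.] ((325.5706787109375, 162.7017364501953), (43.630462646484375, 109.5752944946289), 86.633544921875) [0.661 0.02  0.01 ]
top lid_turned 0.68 [453. 239.] ((452.99993896484375, 240.49998474121094), (31.932010650634766, 17.25849151611328), 8.746161460876465) [ 0.447 -0.329  0.01 ]
top landing 0.56 [295.8, 162.7] [0.666 0.113 0.02 ]
top ramp o 0.84 [337.9, 165.5] [ 0.663 -0.009  0.   ]
scene lid 0.9 [478. 253.] ((480.10382080078125, 252.4774627685547), (41.25383758544922, 23.792119
[... 272 characters left out ...]
30119705200195, 20.69426918029785), 7.4314093589782715) [0.465 0.334 0.01 ]
scene lid 0.7 [391. 176.] ((392.3924255371094, 175.92642211914062), (32.80335998535156, 19.473155975341797), 79.3803482055664) [0.415 0.209 0.01 ]
scene ramp 0.74 [279. 237.] ((281.91851806640625, 233.42022705078125), (144.0623016357422, 55.11565017700195), 17.818889617919922) [0.666 0.02  0.01 ]
scene lid_turned 0.63 [194. 122.] ((194.76583862304688, 123.99434661865234), (32.86751937866211, 17.599105834960938), 25.34617805480957) [ 0.438 -0.333  0.01 ]
scene landing 0.73 [321.6, 245.5] [0.655 0.12  0.02 ]
scene landing 0.65 [263.4, 236.2] [ 0.682 -0.01   0.02 ]
scene ramp o 0.97 [266.7, 233.8] [ 0.665 -0.012 -0.   ]
```

Run:
```python
import cv2,numpy as np
t=cv2.imread('pics/top0.png')[120:300,130:490];s=cv2.imread('pics/scene0.png')[90:320,150:530]
cv2.imwrite('pics/a.png',cv2.resize(t,None,fx=2.2,fy=2.2,interpolation=2));cv2.imwrite('pics/b.png',cv2.resize(s,None,fx=2.1,fy=2.1,interpolation=2))
```

```text
(no output)
```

View pics/a.png

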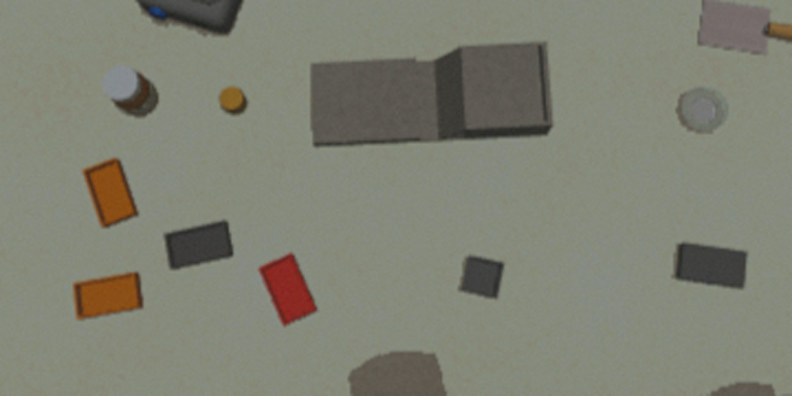

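View pics/b.png

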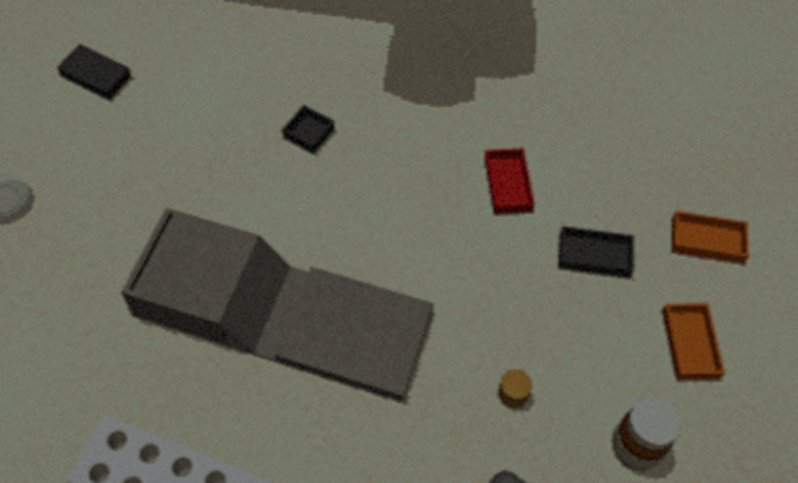

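The one dark hollow-up lid is at top-image pixel (220,234); orange and red lids and the small square are distractors. `lid_turned` is at (453,239). The ramp's shelf is at the image right (−y) and its landing at the left (+y).

```bash
cat >> h.py <<'E'
from scipy.spatial.transform import Rotation as Ro
def down(a):
    y=np.array([np.cos(a),np.sin(a),0]);z=np.array([0,0,-1.]);return Ro.from_matrix(np.c_[np.cross(y,z),y,z]).as_rotvec()
def best(p,a):  # of the two equivalent half turns take the one with the smaller wrist angle
    c=[(abs(np.array(q)[5]),r) for r in (down(a),down(a+np.pi)) if (q:=ik(list(p),list(r))) is not None]
    return list(min(c,key=lambda t:t[0])[1])
E
python3 - <<'E'
from h import *
f=grab_frame("top")
P=lambda u,v,z:px2w(f,(u/2.2+130,v/2.2+120),z)
la,lb=P(311,64,.02),P(314,143,.02)      # landing outer corners, x=198
ea,eb=P(463,47,.056),P(464,135,.056)    # slope upper edge, x=0
oa,ob=P(546,42,.056),P(551,127,.056)    # shelf outer corners, x=-110
for n,v in zip("la lb ea eb oa ob".split(),(la,lb,ea,eb,oa,ob)):print(n,v.round(3))
L,E,O=(la+lb)/2,(ea+eb)/2,(oa+ob)/2
print("len",np.linalg.norm((L-E)[:2]),np.linalg.norm((E-O)[:2]),"width",np.linalg.norm(la-lb),np.linalg.norm(ea-eb),np.linalg.norm(oa-ob))
d=(L-O)[:2];print("yaw",np.degrees(np.arctan2(d[1],d[0])),"origin",E)
s=get_state();print(s["clock"],s["eef_rot"])
a=np.radians(11.5);p=[.461,.330,.12];r=best(p,a)
movep(p,r);print(get_state()["q"],get_state()["clock"])
f=grab_frame("wrist");save(f,"w1.png");print(f["cx"],f["cy"],f["fx"],np.array(f["T_tool_cam"]).round(3))
for d in silhouettes("wrist","lid"):
    R=cv2.minAreaRect(cv2.findNonZero(d["mask"].astype(np.uint8)));print(d["score"],d["centre"],R)
E
```

```text
la [0.707 0.186 0.02 ]
lb [0.6   0.179 0.02 ]
ea [ 0.717 -0.015  0.056]
eb [ 0.601 -0.015  0.056]
oa [ 0.724 -0.121  0.056]
ob [ 0.611 -0.124  0.056]
len 0.19746122608950464 0.10793956378783885 width 0.10803139241059334 0.11598089096905533 0.11209554403231578
yaw 92.6394431807916 origin [ 0.65924342 -0.01504199  0.056     ]
0.65 [3.08566692e+00 5.89890466e-01 3.97721877e-05]
[ 4.89978156e-01  4.53429607e-01 -3.04942222e-01  8.12194306e-01
 -1.78494843e-04 -1.28033065e+00] 3.7583
320.3996156637819 200.13812907656936 309.70691628693146 [[-0.    -0.948 -0.318  0.083]
 [ 1.    -0.     0.    -0.   ]
 [-0.    -0.318  0.948 -0.142]
 [ 0.     0.     0.     1.   ]]
0.97 [247.3, 289.0] ((226.02899169921875, 291.20648193359375), (48.646018981933594, 83.21944427490234), 82.01067352294922)
0.91 [353.0, 306.1] ((356.8999938964844, 307.1999816894531), (49.12893295288086, 70.43241882324219), 1.3639274835586548)
0.7 [408.4, 75.7] ((407.58642578125, 72.07878112792969), (58.378971099853516, 99.07585906982422), 79.2156982421875)
0.57 [311.0, 192.4] ((312.15899658203125, 193.08876037597656), (95.32846069335938, 56.5349006652832), 88.21009063720703)
```

View pics/w1.png

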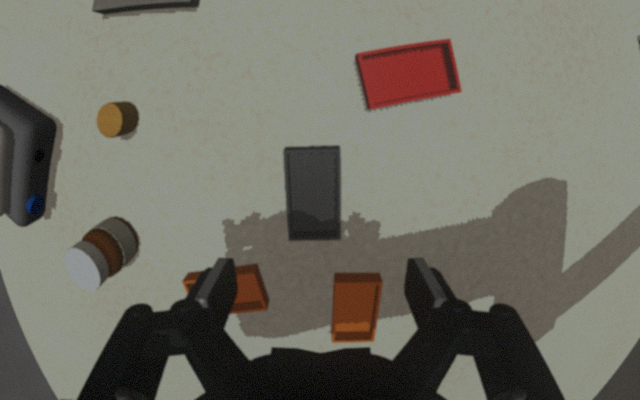

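The wrist image shows the dark lid at (312,193), hollow up and aligned with the fingers. It sits about 5 mm along tool x and −7 mm along tool y from the TCP, so I correct for that, grasp and place.

```bash
cat >> h.py <<'E'
YAW=np.radians(92.8);O0=np.array([.660,-.013]);UX=np.array([np.cos(YAW),np.sin(YAW)]);UY=np.array([-UX[1],UX[0]])
def rp(x,y,z): return list(O0+x*UX+y*UY)+[z]
E
python3 - <<'E'
from h import *
s=get_state();R=Ro.from_rotvec(s["eef_rot"]).as_matrix()
p=np.array(s["position"])+R@[.005,-.007,0];print(p)
move_l([p[0],p[1],.06]);move_l([p[0],p[1],.001],.08)
grab(40);s=get_state();print("gap",s["finger_gap"],s["grasp_force"],s["contact_force"])
move_l([p[0],p[1],.15],.15);s=get_state();print("gap",s["finger_gap"],s["grasp_force"])
t=rp(-.052,0,.15);r=best(t,YAW+np.pi/2);movep(t,r);print(get_state()["q"])
move_l(rp(-.052,0,.066),.1)
print(move_l(rp(-.052,0,.054),.02,until_force=4),get_state()["position"],get_state()["clock"])
for c in("top","scene"):save(grab_frame(c),c+"2.png")
a=cv2.imread("pics/top2.png")[100:260,230:430];b=cv2.imread("pics/scene2.png")[170:330,180:380]
cv2.imwrite("pics/c.png",cv2.resize(np.hstack([a,b]),None,fx=2,fy=2,interpolation=2))
E
```

```text
[0.46927274 0.32601423 0.12005499]
gap 0.5306831581081162 41.668261885643005 [0.08065084 0.95380361 4.42568043]
gap 0.5318698267909159 41.16227924823761
[-2.07747057e-01  5.96898788e-01  2.58591268e-02  1.00018755e+00
  1.69532189e-04  1.31317985e+00]
True [ 0.66280704 -0.06500398  0.05760805] 10.5833
```

View pics/c.png

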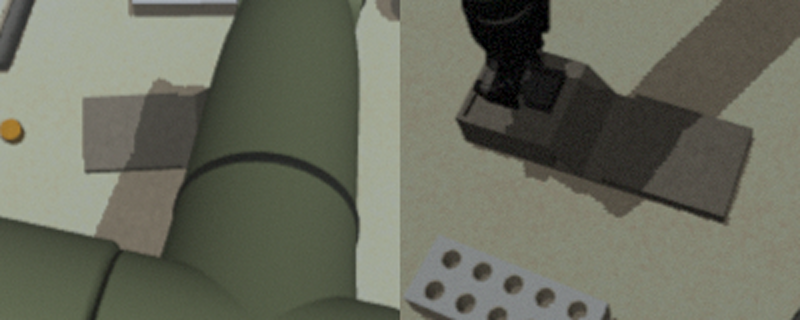

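The arm hides the shelf from the top camera. In the scene view the lid is on the shelf, and contact came at the expected height. Next: release, move behind the lid, and look again.

Run:
```python
from h import *
let_go();sleep(.3)
move_l(rp(-.052,0,.13),.1)
f=grab_frame("wrist");save(f,"w3.png")
move_l(rp(-.135,0,.13),.15)
grab(30)
f=grab_frame("scene");save(f,"s3.png")
for d in silhouettes("scene","lid"): print(d["score"],d["centre"],px2w(f,d["centre"],.066))
print(get_state()["clock"])
a=cv2.imread("pics/w3.png")[0:400,120:520];b=cv2.resize(cv2.imread("pics/s3.png")[170:330,180:380],None,fx=2,fy=2,interpolation=2)
b=cv2.copyMakeBorder(b,0,80,0,0,0);cv2.imwrite("pics/d.png",np.hstack([a,b]))
```

```text
0.98 [479.9, 251.1] [0.56646525 0.4388438  0.066     ]
0.88 [243.6, 210.8] [ 0.66032038 -0.06292564  0.066     ]
0.85 [493.4, 204.8] [0.44393852 0.44545916 0.066     ]
0.65 [392.0, 175.0] [0.44920669 0.21386636 0.066     ]
13.9667
```

View pics/d.png

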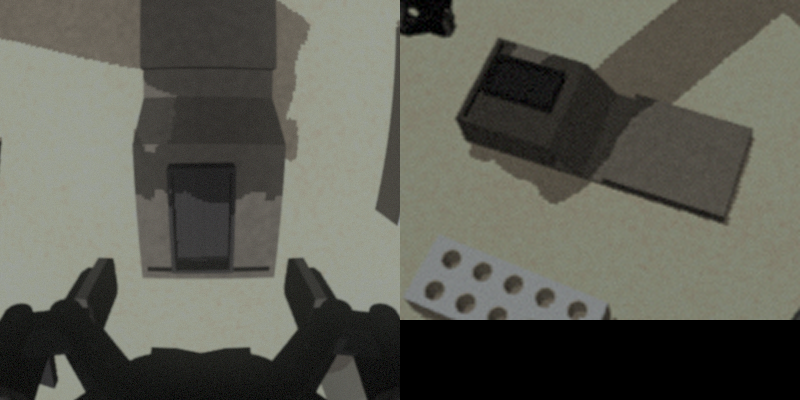

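The lid rests centred under the tool, lengthways and hollow up, with its rear about 5 mm inside the shelf end. That means the ramp origin is about 8 mm further along +x than I assumed. Now the push.

Run:
```python
from h import *
print(get_state()["finger_gap"])
move_l(rp(-.135,0,.066),.1)
move_l(rp(.113,0,.066),.033)
s=get_state();print(s["position"],s["contact_force"],s["clock"])
f=grab_frame("scene");save(f,"s4.png");g=grab_frame("wrist");save(g,"w4.png")
for d in silhouettes("scene","lid"): print(d["score"],d["centre"],px2w(f,d["centre"],.038))
a=cv2.imread("pics/w4.png")[0:400,120:520];b=cv2.resize(cv2.imread("pics/s4.png")[170:330,180:380],None,fx=2,fy=2,interpolation=2)
b=cv2.copyMakeBorder(b,0,80,0,0,0);cv2.imwrite("pics/e.png",np.hstack([a,b]))
```

```text
-0.0019528148699230429
[0.65446605 0.09985475 0.06600039] [-0.05149419  0.05179538 -0.13306464] 22.425
0.88 [390.7, 174.6] [0.42963138 0.20856532 0.038     ]
0.87 [493.0, 204.4] [0.42343935 0.44976718 0.038     ]
0.82 [293.2, 235.1] [0.66255366 0.05557457 0.038     ]
0.55 [476.6, 255.4] [0.56320225 0.43932448 0.038     ]
```

View pics/e.png

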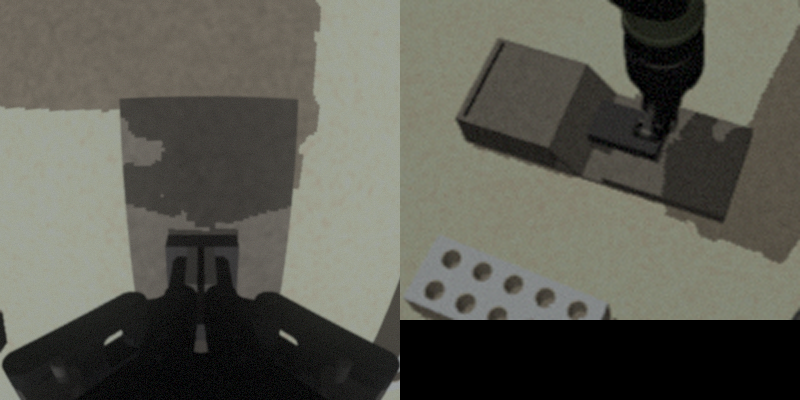

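The lid has turned over and lies beyond the groove, with the fingers above its front part. I'll lift clear and check how far along the landing it is.

Run:
```python
from h import *
move_l(rp(.113,0,.15),.12)
move_l(rp(-.08,0,.16),.25)
for c in("scene","top"):
    f=grab_frame(c);save(f,c+"5.png")
    for d in silhouettes(c,"lid"): print(c,d["score"],d["centre"],px2w(f,d["centre"],.038))
    for d in silhouettes(c,"lid_turned"): print(c,"turned",d["score"],d["centre"],px2w(f,d["centre"],.038))
g=grab_frame("wrist");save(g,"w5.png");print(get_state()["clock"])
a=cv2.imread("pics/w5.png")[0:400,120:520];b=cv2.resize(cv2.imread("pics/scene5.png")[190:323,230:363],None,fx=3,fy=3,interpolation=2)
b=cv2.copyMakeBorder(b,0,1,0,0,0);cv2.imwrite("pics/f.png",np.hstack([a,b]))
```

```text
scene 0.95 [393.2, 175.2] [0.42911773 0.21461206 0.038     ]
scene 0.81 [476.9, 254.1] [0.55996081 0.4393392  0.038     ]
scene 0.69 [291.9, 235.3] [0.66405084 0.05310756 0.038     ]
top 0.89 [183.7, 209.4] [0.52507489 0.42534934 0.038     ]
top 0.81 [316.2, 167.7] [0.64562927 0.05373058 0.038     ]
top 0.46 [262.5, 241.5] [0.43587501 0.20026113 0.038     ]
top turned 0.86 [451.9, 241.3] [ 0.43832227 -0.31571292  0.038     ]
24.7
```

View pics/f.png

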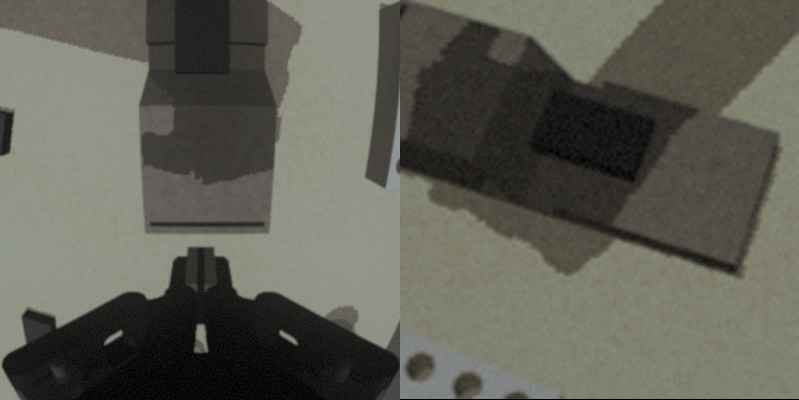

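The closed face is up, but the rear still overhangs the groove. Its centre is at ramp x of roughly 60–67 mm, which is borderline. I'll grip it across its width, lift it slightly and carry it to mid-landing.

Run:
```python
from h import *
let_go()
move_l(rp(.068,0,.12),.25);move_l(rp(.068,0,.023),.08)
grab(30);s=get_state();print("gap",s["finger_gap"],s["grasp_force"])
move_l(rp(.068,0,.033),.04);move_l(rp(.118,0,.033),.06)
print(move_l(rp(.118,0,.019),.015,until_force=4),get_state()["position"])
let_go();sleep(.2);move_l(rp(.118,0,.13),.12);move_l(rp(.0,0,.17),.25)
for c in("scene","top"):
    f=grab_frame(c);save(f,c+"6.png")
    for d in silhouettes(c,"lid"): print(c,d["score"],d["centre"],px2w(f,d["centre"],.038))
g=grab_frame("wrist");save(g,"w6.png");print(get_state()["clock"])
a=cv2.imread("pics/w6.png")[0:400,120:520];b=cv2.resize(cv2.imread("pics/scene6.png")[190:323,230:363],None,fx=3,fy=3,interpolation=2)
b=cv2.copyMakeBorder(b,0,1,0,0,0);cv2.imwrite("pics/g.png",np.hstack([a,b]))
```

```text
gap 0.5291862284944282 31.15582510828972
True [0.65413907 0.10478192 0.02350824]
scene 0.93 [317.5, 240.9] [0.65603288 0.11051786 0.038     ]
scene 0.72 [492.3, 202.8] [0.41975093 0.44753619 0.038     ]
scene 0.65 [476.4, 253.8] [0.559657   0.43821193 0.038     ]
scene 0.64 [390.2, 176.1] [0.43422108 0.20870422 0.038     ]
top 0.92 [181.1, 209.8] [0.52392568 0.43264671 0.038     ]
top 0.68 [285.2, 165.8] [0.65138775 0.14208968 0.038     ]
top 0.67 [175.0, 257.0] [0.39247784 0.44026768 0.038     ]
top 0.56 [261.0, 249.5] [0.41397818 0.203701   0.038     ]
32.7167
```

View pics/g.png

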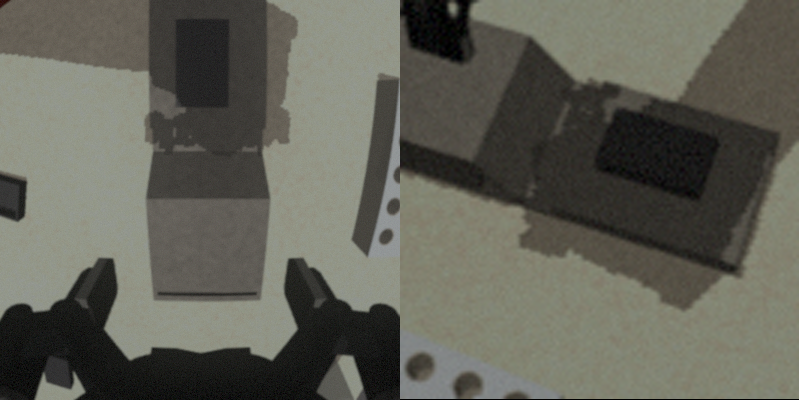

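The lid lies flat and closed face up in the middle of the landing (wrist crop (202,63)), the gripper is clear, and `lid_turned` is where it was.

```bash
python3 -c "
from cell import *
print(sign_off())"
```

```text
the job is handed in; nothing more can be done
None
```

The job is handed in: the lid tipped over down the ramp and lies flat, hollow side down, mid-landing at about 33 s; the push left it overhanging the groove, so I gripped and carried it the last 50 mm, and the other oblong lid was not touched.

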